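# Park the slicer's hand guard past its spring stop

### The job

Park the vegetable slicer's hand guard for putting away: push it along its rails until its side tongue meets the spring stop, then hold the stop down with a fingertip and push the guard on over it, fully home at the foot of the slicer, so that the stop springs up again behind it. Only press and push with the fingers: do not touch the guard's hand grip, do not pinch the thumb wing, and leave the board, dish, lime squeezer and tiffin carrier as they are. Finish with the hand clear of everything.

Things in the scene. Friction and masses are not known exactly. Their poses are not given: they have to be found in the camera images.
- slicer: flat mandoline slicer, fixed on rubber feet, 445 x 168, grey frame, ribbed steel bed. Origin under its middle on the slab; y along the rails to the foot end (guard parks that way), z up. Side rails at x -52 and +52, 44 high; foot bar at y +187, handle loop to y -250, black dial on the +x side. The stop and the guard's wing are on the -x side, which faces the robot; free space beyond it
- stop (a joint): how far the spring stop is pressed down, m: 0 up (springs back by itself), 0.010 fully down, flush with its housing. 2.5 N starts it, 7 N holds it fully down. The guard's tongue passes over it from about 0.006 on; pushing the guard against the raised stop does not get it past
- stop_top (a point): the spring stop's oblong steel button, flat top 24 across (x) x 46 along the rail (y). The point is the middle of its top and moves with it, at slicer x -78, y +54. Top 50 above the slab when up, 40 when fully down. Its grey housing spans slicer x -58 to -94, y 18 to 90, top 40 above the slab
- guard (a joint): the white hand guard's place along the rails, m: negative before the stop (starts there), 0 when its tongue meets the raised stop, +0.070 when the tongue has cleared the stop, which then springs up behind it, +0.075 fully home against its end stop. Stays where it is left; slides with about 2 N
- wing_face (a point): middle of the pushing face of the guard's thumb wing: upright white plate out from the guard's -x side, slicer x -52 to -92, 6 thick, 54 to 84 above the slab (clears the raised stop). The face looks to the slicer's -y; the point is 69 above the slab at slicer x -78, in line with the stop. Behind the face (-y) is a gap 52 long, open from above, where a finger can stand and push
- tongue (a point): middle of the leading (+y) face of the guard's tongue, a flat lug 24 long, slicer x -52 to -90, 44 to 56 above the slab, which bounds the gap behind the wing; the gap's inner side is the guard's base plate at slicer x -52. The tongue meets the stop; with the guard at 0 the gap reaches from 23 before to 29 past the stop's middle
- grip_top (a point): top of the guard's hand grip: white dome 84 across with a knob 42 across on it, 56 to 104 above the slab, on the middle of the guard (guard base plate 104 x 110, 46 to 56 above the slab). The point is on its axis. Not to be touched
- board: bamboo board 320 x 220 x 18, fixed, to the left of the slicer; origin under its middle
- soy_dish: white ceramic dish, 90 across, 24 high, on the board; origin under its middle
- squeezer: yellow plastic lime squeezer with a hinged press, closed, lying down, about 230 long, 72 wide, 47 high; origin on the slab near its middle, x towards the cup and hinge
- tiffin: steel tiffin carrier, three tiers, 140 across, 210 high with its handle, to the right of the slicer; origin under its middle

How it is judged:
By the outcome, as a careful person would: the job done as asked, in the order asked, and still so for the second after the job is handed in, with the robot touching nothing.
It also fails if it takes over 38 s, if anything falls off the work surface, if the arm or the gripper's body presses on something with over 40 N, if the wrist force passes 120 N, or if a joint passes its speed limit or range.

### The arm

A 6-joint arm with a two-finger parallel gripper is mounted at the origin on the work surface. World frame = base frame: x ahead of the robot, y to its left, z up, the work surface at z = 0. Lengths are in m, angles in rad, forces in N, time in s.
With the tool pointing down it reaches from about 0.35 to 0.975 m from the base axis. Payload 4.9 kg.
Tool frame: the origin (TCP) lies between the finger pads; the fingertips stand 14 mm ahead of it and the grasp point (between the pads) lies 5 mm behind it (manip.finger_overhang is the distance from the TCP to the fingertips, in m); z points along the fingers, y is the line along which they close (so a half turn about z gives the same grasp; the last joint's range is limited). The gripper opens to 85 mm and grips with 20 to 120 N. Pads are 22 mm wide; open, the fingers measure 114 mm over their backs; the gripper's body (76 mm by 85 mm) begins 54 mm behind the grasp point. The pads swing forward as they close: fully open they stand 13 mm farther back than shut.
Start: joints at [-1.362, 0.053, 1.613, -0, 1.476, -0.119], TCP at [0.201, -0.592, 0.245] pointing down, gripper open.
Joint ranges: [-3.01, 3.01], [-1.01, 2.22], [0.06, 2.58], [-1.02, 4.17], [0.09, 2.62], [-3.14, 3.14]. Speed limits (rad/s): [2.57, 2.57, 3.14, 3.14, 3.14, 3.14].

### API

Orientations are given as a unit quaternion [w, x, y, z].
In Python, from plant import manip, grab_frame gives the robot as it stands.
- The arm moves only by the tool servo_tool, never from a script. Its argument "deltas" is a list that holds one entry, the list of rows, each a list of 5 numbers: the opening in per cent of the stroke, from 0 (shut) to 100 (fully open), then the shift along the world's x, y, z in m, then the turn about the world's z in degrees. A call has exactly 8 rows; each row shifts and turns the commanded pose from where the row before left it; what a row does not reach is not made up. A row lasts 1/10 s, in which the tool goes at most 50 mm and 8.59 degrees, less where a joint would pass 70% of its speed; a pose out of reach is approached as far as the arm can. A call is refused whole if a number of a shift passes 0.05 or a number of a turn 8.59, either way. A call with a gripper value outside its range is refused whole. The fingers move at their own pace and stop on an object; the grip force is fixed at half the most. Time passes only in rows, so rows that do not move let the fingers close, or fill a call up. It gives the time, the measured TCP pose, the force, the opening and the grip force at its end, in the units of the state.
- manip.state(): the state, without advancing time (a new reading comes with each control period).
- grab_frame(name): name is "scene" or "top" or "wrist"; returns a dict with "pixels" (384x512x3 uint8, red, green, blue), "z_map" (384x512 float32, m along the optical axis (not along the pixel's ray), 0 where there is no reading), "fx", "fy", "cx", "cy" (pixels), "rvec" (rotation vector, rad) and "tvec" (3), from world to camera coordinates, as OpenCV has them; the wrist camera has in their place "T_tool_cam" (4x4, takes a point from camera to tool coordinates, whose origin is the TCP and whose axes are the flange's). Camera axes: x right, y down, z forward; pixel columns grow to the right and rows downward; lengths in m; the calibration is good to about 2 mm. The wrist camera is an equidistant fisheye: a pixel r from the principal point sees the ray r / f radians off the axis. A picture is of the moment at which its call begins: read the wrist's pose just before it.
- manip.job_done(): hands the job in; it is judged then, once.
The state is a dict: "time": time; "joint_pos": joint angles; "joint_vel": joint speeds; "joint_efforts": joint torques, N m; "tool_pos": TCP position; "tool_rot": TCP orientation; "contact_force": force on the tool from outside, world axes, zero at the start; "ft_torque": the same for the moment, N m; "gripper_width": opening from 0.0 (shut) to 1.0 (fully open); "grasp_force": force on a finger pad.
Only numpy, scipy, OpenCV 4.12 (cv2) and the standard library are available. Lean on these libraries where they do the work, as an engineer would, in place of code of your own. Each camera call takes 0.05 s, during which the arm holds its last target. There are 200 camera calls.

## Working session

There is one attempt and no reset: what is moved stays moved. The work goes in short steps, Python scripts to look and compute and a tool call to move; the robot and the scene stay as the last step left them, time stands still between calls to the robot, and variables do not carry over. Pictures are saved under pics/ and viewed, at most 10 in all, crops included, and the job is handed in when it is done.

Besides the shell and the picture viewer there is one more tool, called after ">>>" as a command line: name --argument value ..., lists and objects as JSON in quotes. servo_tool: Moves the arm, as the interface text tells. Its arguments: {"type":"object","properties":{"deltas":{"type":"array"}},"required":["deltas"]}

```bash
mkdir -p pics; cat > h.py <<'E'
import numpy as np,cv2,pickle
from plant import manip,grab_frame
def snap(n):
    f=grab_frame(n);pickle.dump(f,open(n+'.pkl','wb'));return f
def load(n): return pickle.load(open(n+'.pkl','rb'))
def world(f,u,v,z=None):
    d=f['z_map'][int(v),int(u)] if z is None else z
    R=cv2.Rodrigues(np.array(f['rvec'],float))[0]
    p=np.array([(u-f['cx'])/f['fx'],(v-f['cy'])/f['fy'],1])*d
    return R.T@(p-np.array(f['tvec']).ravel())
def cloud(f):
    R=cv2.Rodrigues(np.array(f['rvec'],float))[0]
    v,u=np.mgrid[:384,:512];d=f['z_map']
    p=np.stack([(u-f['cx'])/f['fx']*d,(v-f['cy'])/f['fy']*d,d],-1)
    return (p-np.array(f['tvec']).ravel())@R
E
python3 - <<'E'
from h import *
for n in('scene','top'):
    f=snap(n);im=f['pixels'][...,::-1]
    cv2.imwrite(f'pics/{n}.png',cv2.resize(im,(800,600)))
s=manip.state();print(s['time'],s['tool_pos'],s['tool_rot'],s['gripper_width'],manip.finger_overhang)
E
```

```text
0.1 [ 0.20108221 -0.5912009   0.24421554] [-9.09938255e-04  9.86601891e-01  1.63143733e-01 -5.19202507e-05] 1.0022417056826554 0.014
```

View pics/top.png

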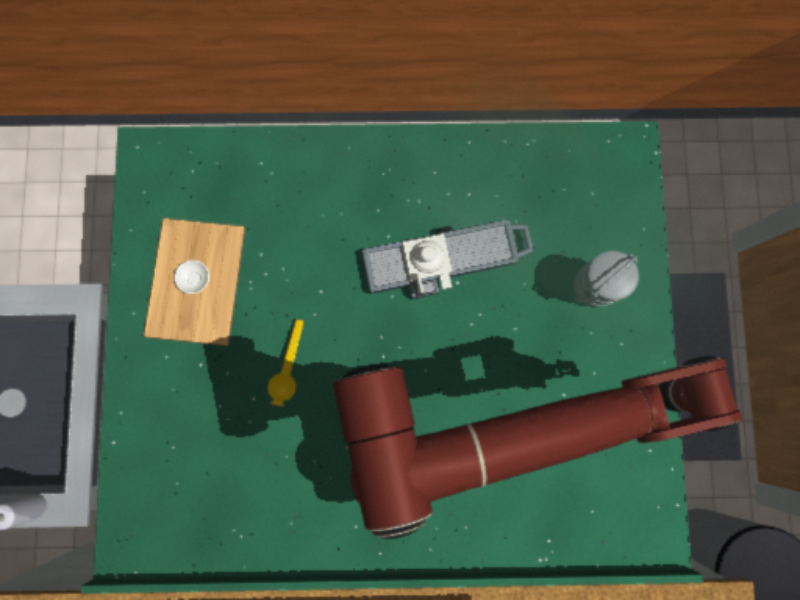

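View pics/scene.png

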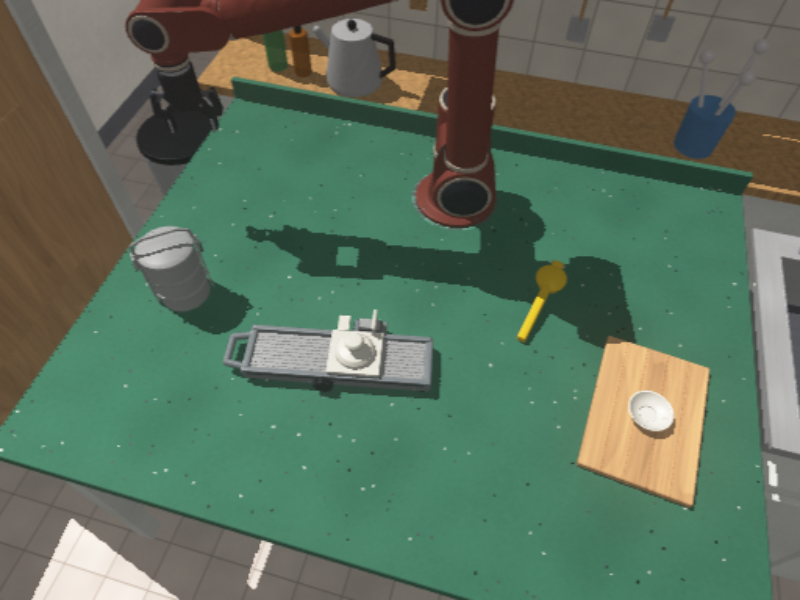

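The top view shows the slicer centred near (445,257), with its foot end at left (370,270) and its loop at (522,238). The guard is at (427,257), with the wing and gap on the robot side near (428,287).

```bash
python3 - <<'E'
from h import *
f=load('top');P=cloud(f);im=f['pixels']
print(f['fx'],f['tvec'])
s=.64
sub=P[130:200,220:345];m=(sub[...,2]>.022)&(sub[...,2]<.13)
pts=sub[m];print(len(pts),pts.min(0),pts.max(0))
r=cv2.minAreaRect(pts[:,:2].astype(np.float32));print(r)
m2=sub[...,2]>.085;print('grip',sub[m2].mean(0),m2.sum(), sub[...,2].max())
def fx(n,u,v): 
    print(n,u,v,world(load(n),u*s,v*s).round(4))
for q in[(364,250),(370,291),(509,222),(517,262),(528,250)]: fx('top',*q)
c=f['pixels'][130:200,220:350,::-1];c=cv2.resize(c,None,fx=6,fy=6,interpolation=cv2.INTER_CUBIC)
g=load('scene')['pixels'][190:260,135:285,::-1];g=cv2.resize(g,(780,364),interpolation=cv2.INTER_CUBIC)
cv2.imwrite('pics/c1.png',c)
cv2.imwrite('pics/c2.png',g)
E
```

```text
420.1034608548831 [-0.03791603  0.46399081  1.67666056]
3106 [ 0.45656042 -0.37620566  0.02237193] [0.65764521 0.07088375 0.11322239]
((0.562669038772583, -0.1571565419435501), (0.16322743892669678, 0.4485260844230652), 15.451745986938477)
grip [ 0.45700229 -0.07763783  0.54764476] 124 1.727633823089247
top 364 250 [0.5823 0.0664 0.04  ]
top 370 291 [0.4786 0.053  0.0051]
top 509 222 [ 0.6503 -0.3161  0.0498]
top 517 262 [ 0.543  -0.3331  0.0485]
top 528 250 [ 0.576  -0.3644  0.0423]
```

View pics/c1.png

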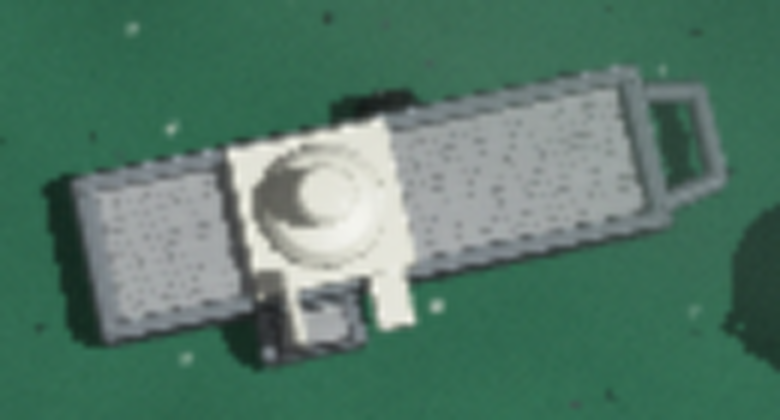

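The crop shows the frame's foot-end corners at (72,180) and (107,342), and its other end corners at (637,70) and (670,222). The wing plate is at x≈285-305, the tongue at about (390,300), and the stop sits in the gap at about (330,320).

```bash
cat >> h.py <<'E'
def onplane(f,u,v,z):
    a=world(f,u,v,1.);b=world(f,u,v,2.);t=(z-a[2])/(b[2]-a[2]);return (a+t*(b-a))
E
python3 - <<'E'
from h import *
f=load('top')
def c(u,v,z): return onplane(f,220+(u+.5)/6-.5,130+(v+.5)/6-.5,z)[:2]
A=c(72,182,.044);B=c(107,342,.044);C=c(637,70,.044);D=c(670,222,.044)
print(A,B,C,D)
ya=np.array((A-C)/np.linalg.norm(A-C)+(B-D)/np.linalg.norm(B-D));ya/=np.linalg.norm(ya);xa=np.array([ya[1],-ya[0]])
print('yaw',np.degrees(np.arctan2(xa[1],xa[0])),'w',(A-B)@xa,(C-D)@xa,'L',(A-C)@ya)
mid=(A+B)/2; O=mid-ya*.195; print('O',O)
for n,u,v,z in[('loop end',720,145,.044),('wingtip',300,310,.084),('tongue lead',374,305,.056),('tongue tail',404,300,.056),('tongue outer',400,328,.056),('hous foot edge',265,350,.04),('hous other',368,340,.04),('knob',327,195,.104),('plate foot corner',228,150,.056),('pl2',388,118,.056)]:
    d=c(u,v,z)-O;print(n,(d@xa).round(4),(d@ya).round(4))
E
```

```text
[0.58179965 0.071765  ] [0.47094318 0.0486005 ] [ 0.65539157 -0.31716612] [ 0.54848809 -0.33561673]
yaw 11.062537792843369 w 0.11324137799702184 0.1084573406423516 L 0.39582496492399377
O [ 0.56378807 -0.13119383]
loop end -0.0089 -0.2437
wingtip -0.0684 0.0645
tongue lead -0.0708 0.0133
tongue tail -0.0716 -0.0072
tongue outer -0.0897 -0.0005
hous foot edge -0.0833 0.0907
hous other -0.0909 0.0209
knob -0.0002 0.0323
plate foot corner 0.0539 0.0875
pl2 0.0534 -0.0237
```

View pics/c2.png

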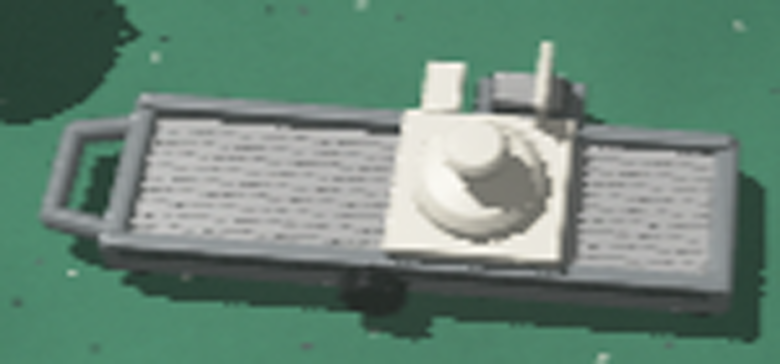

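The scene crop agrees: tongue at about (443,85), wing at (545,75), stop and housing between them. The guard is at about -0.018. Moving above the gap with the fingers shut.

>>> servo_tool --deltas '[[[0, 0.02, 0.035, 0, -1], [0, 0.02, 0.035, 0, -1], [0, 0.02, 0.035, 0, -1], [0, 0.02, 0.035, 0, -1], [0, 0.02, 0.035, 0, -1], [0, 0.02, 0.035, 0, -1], [0, 0.02, 0.035, 0, -1], [0, 0.02, 0.035, 0, -0.7]]]'

```text
time: 0.9
tool_pos: [0.3615, -0.31, 0.2448]
tool_rot: [-0.0, 0.995, 0.096, -0.0]
contact_force: [0.8, -0.3, -0.1]
gripper_width: -0.0
grasp_force: 0.0
```

>>> servo_tool --deltas '[[[0, 0.02, 0.035, -0.01, 0], [0, 0.02, 0.035, -0.01, 0], [0, 0.02, 0.035, -0.01, 0], [0, 0.02, 0.035, -0.01, 0], [0, 0.02, 0.035, -0.01, 0], [0, 0.018, 0.03, -0.014, 0], [0, 0, 0, 0, 0], [0, 0, 0, 0, 0]]]'

```text
time: 1.7
tool_pos: [0.4789, -0.1061, 0.1805]
tool_rot: [-0.0, 0.995, 0.097, -0.001]
contact_force: [-0.7, 1.2, 0.2]
gripper_width: -0.003
grasp_force: 0.0
```

```bash
python3 - <<'E'
from h import *
s=manip.state();f=snap('wrist');pickle.dump(s,open('ws.pkl','wb'))
print(s['time'],s['tool_pos'],s['tool_rot'],s['gripper_width'],s['contact_force'])
print(f['T_tool_cam'],f['fx'],f['cx'],f['cy'])
cv2.imwrite('pics/w1.png',cv2.resize(f['pixels'][...,::-1],(800,600),interpolation=cv2.INTER_CUBIC))
E
```

```text
1.7 [ 0.47887256 -0.10606616  0.18050003] [-1.79434194e-04  9.95237167e-01  9.74790657e-02 -8.83341529e-04] -0.0032285884520475033 [-0.73984853  1.23413377  0.16855814]
[[-1.14724735e-04 -9.46365221e-01 -3.23098831e-01  8.37185637e-02]
 [ 9.99999878e-01 -2.63762643e-04  4.17491670e-04 -1.30511156e-04]
 [-4.80320998e-04 -3.23098744e-01  9.46365136e-01 -1.29133001e-01]
 [ 0.00000000e+00  0.00000000e+00  0.00000000e+00  1.00000000e+00]] 297.3186396354542 256.3918114566004 194.8617802049413
```

View pics/w1.png

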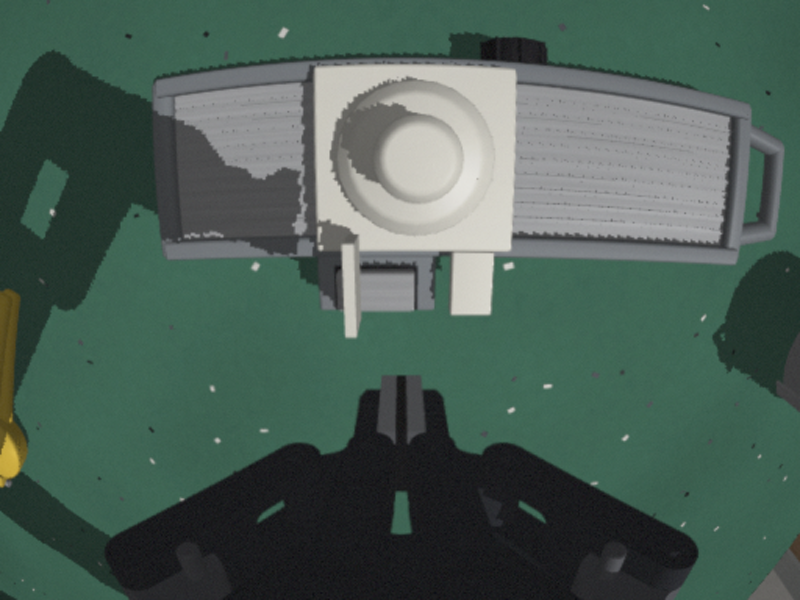

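The wrist view shows the wing's pushing face at x≈358, from (358,245) to (355,335). The stop button spans (358-415, 265-308), the tongue's top (452-492, 252-314), and the shut fingertips are at (400,378).

```bash
cat >> h.py <<'E'
def wpt(f,s,u,v,z):
    from scipy.spatial.transform import Rotation as Ro
    x,y=u-f['cx'],v-f['cy'];r=np.hypot(x,y);t=r/f['fx']
    d=np.array([np.sin(t)*x/r,np.sin(t)*y/r,np.cos(t)])
    T=np.array(f['T_tool_cam']);q=s['tool_rot'];R=Ro.from_quat([q[1],q[2],q[3],q[0]]).as_matrix()
    o=R@T[:3,3]+s['tool_pos'];d=R@T[:3,:3]@d
    return o+d*(z-o[2])/d[2]
E
python3 - <<'E'
from h import *
f=load('wrist');s=pickle.load(open('ws.pkl','rb'))
a=np.radians(11.06);xa=np.array([np.cos(a),np.sin(a)]);ya=np.array([-xa[1],xa[0]]);O=np.array([.5638,-.1312])
for n,u,v,z in[('frame A',153,80,.044),('frame B',167,260,.044),('frame C',750,103,.044),('frame D',737,263,.044),('loop',779,195,.044),('wing outer face top',345,337,.084),('wing face bot',358,310,.054),('tongue lead in',452,254,.056),('lead out',450,314,.056),('tail',492,314,.056),('stop -y out',414,310,.05),('stop -y in',416,267,.05),('hous',433,311,.04),('hous foot',319,309,.04),('knob',419,155,.104),('tip',400,378,.166)]:
    w=wpt(f,s,(u+.5)*.64-.5,(v+.5)*.64-.5,z);d=w[:2]-O;print(n,w[:2].round(4),(d@xa).round(4),(d@ya).round(4))
E
```

```text
frame A [0.5851 0.0697] 0.0594 0.1931
frame B [0.4725 0.0454] -0.0558 0.1908
frame C [ 0.661  -0.3131] 0.0605 -0.1972
frame D [ 0.5492 -0.3365] -0.0537 -0.1986
loop [ 0.6081 -0.3612] -0.0006 -0.2342
wing outer face top [ 0.4618 -0.0792] -0.0901 0.0706
wing face bot [ 0.4671 -0.0827] -0.0856 0.0661
tongue lead in [ 0.5109 -0.1288] -0.0515 0.0125
lead out [ 0.4758 -0.1358] -0.0873 0.0124
tail [ 0.4806 -0.1603] -0.0873 -0.0126
stop -y out [ 0.4721 -0.1152] -0.087 0.0333
stop -y in [ 0.498  -0.1111] -0.0607 0.0324
hous [ 0.4703 -0.1279] -0.0911 0.0212
hous foot [ 0.4578 -0.0582] -0.09 0.0919
knob [ 0.5611 -0.0978] 0.0037 0.0333
tip [ 0.4864 -0.1042] -0.0708 0.0414
```

```bash
python3 - <<'E'
from h import *
f=load('wrist');T=np.array(f['T_tool_cam'])
v,u=np.mgrid[:384,:512];x=u-f['cx'];y=v-f['cy'];r=np.hypot(x,y)+1e-9;t=r/f['fx']
d=np.stack([np.sin(t)*x/r,np.sin(t)*y/r,np.cos(t)],-1);d=d/d[...,2:]*f['z_map'][...,None]
p=d@T[:3,:3].T+T[:3,3];m=(f['z_map']>.02)&(p[...,2]<.03)
q=p[m]
for z in np.arange(-.08,.02,.008):
    k=q[(q[:,2]>z)&(q[:,2]<=z+.008)]
    if len(k):print('above tip mm',round((.014-z-.004)*1000),len(k),k.min(0).round(3),k.max(0).round(3))
E
```

```text
above tip mm 90 7297 [-0.001 -0.063 -0.08 ] [ 0.021  0.062 -0.072]
above tip mm 82 5164 [-0.01  -0.061 -0.072] [ 0.019  0.062 -0.064]
above tip mm 74 5046 [-0.011 -0.055 -0.064] [ 0.019  0.055 -0.056]
above tip mm 66 2967 [-0.011 -0.049 -0.056] [ 0.019  0.048 -0.048]
above tip mm 58 3962 [-0.01  -0.043 -0.048] [ 0.014  0.042 -0.04 ]
above tip mm 50 2245 [-0.011 -0.036 -0.04 ] [ 0.015  0.036 -0.032]
above tip mm 42 791 [-0.01  -0.029 -0.032] [ 0.015  0.029 -0.024]
above tip mm 34 581 [-0.011 -0.014 -0.024] [ 0.012  0.013 -0.016]
above tip mm 26 505 [ 0.006 -0.014 -0.016] [ 0.013  0.013 -0.008]
above tip mm 18 464 [ 0.006 -0.014 -0.008] [ 0.012  0.013 -0.   ]
above tip mm 10 320 [ 0.006 -0.014  0.   ] [0.012 0.013 0.008]
above tip mm 2 45 [ 0.011 -0.007  0.008] [0.012 0.007 0.01 ]
```

>>> servo_tool --deltas '[[[0, 0.003, 0, -0.02, 0], [0, 0, 0, -0.03, 0], [0, 0, 0, -0.025, 0], [0, 0, 0, -0.015, 0], [0, 0, 0, -0.01, 0], [0, 0, 0, -0.005, 0], [0, 0, 0, 0, 0], [0, 0, 0, 0, 0]]]'

```text
time: 2.55
tool_pos: [0.483, -0.1071, 0.0774]
tool_rot: [0.0, 0.995, 0.096, 0.001]
contact_force: [-0.2, -0.9, 0.5]
gripper_width: 0.002
grasp_force: 0.0
```

>>> servo_tool --deltas '[[[0, -0.001, 0.005, 0, 0], [0, -0.001, 0.005, 0, 0], [0, -0.001, 0.004, 0, 0], [0, -0.001, 0.004, 0, 0], [0, -0.0005, 0.003, 0, 0], [0, -0.0005, 0.003, 0, 0], [0, -0.0005, 0.002, 0, 0], [0, -0.0005, 0.002, 0, 0]]]'

```text
time: 3.35
tool_pos: [0.4763, -0.0786, 0.0764]
tool_rot: [0.0, 0.995, 0.097, 0.0]
contact_force: [2.3, -2.0, 0.6]
gripper_width: 0.002
grasp_force: 1.1
```

>>> servo_tool --deltas '[[[0, 0, 0.001, 0, 0], [0, -0.0005, 0.001, 0, 0], [0, 0, 0.001, 0, 0], [0, 0, 0, 0, 0], [0, 0, 0, 0, 0], [0, 0, 0, 0, 0], [0, 0, 0, 0, 0], [0, 0, 0, 0, 0]]]'

```text
time: 4.15
tool_pos: [0.4755, -0.0756, 0.0761]
tool_rot: [-0.0, 0.995, 0.097, -0.0]
contact_force: [-0.0, -1.5, 0.8]
gripper_width: -0.0
grasp_force: 0.5
```

>>> servo_tool --deltas '[[[0, 0, 0.001, 0, 0], [0, -0.0005, 0.001, 0, 0], [0, 0, 0.001, 0, 0], [0, 0, 0, 0, 0], [0, 0, 0, 0, 0], [0, 0, 0, 0, 0], [0, 0, 0, 0, 0], [0, 0, 0, 0, 0]]]'

```text
time: 4.95
tool_pos: [0.4755, -0.0752, 0.0763]
tool_rot: [0.003, 0.995, 0.097, 0.0]
contact_force: [1.1, -10.7, -3.3]
gripper_width: 0.001
grasp_force: 5.7
```

The tongue has met the stop (10.7 N, at the predicted place). Backing off inside the gap before pressing.

>>> servo_tool --deltas '[[[0, 0.001, -0.005, 0, 0], [0, 0.001, -0.005, 0, 0], [0, 0.001, -0.005, 0, 0], [0, 0.001, -0.004, 0, 0], [0, 0, 0, -0.008, 0], [0, 0, 0, -0.004, 0], [0, 0, 0, 0, 0], [0, 0, 0, 0, 0]]]'

```text
time: 5.75
tool_pos: [0.4789, -0.0915, 0.0641]
tool_rot: [-0.0, 0.995, 0.097, -0.001]
contact_force: [-0.3, 0.1, 0.2]
gripper_width: 0.002
grasp_force: 0.0
```

>>> servo_tool --deltas '[[[0, 0, -0.001, -0.003, 0], [0, 0, 0, -0.002, 0], [0, 0, 0, -0.002, 0], [0, 0, 0, -0.001, 0], [0, 0, 0, 0, 0], [0, 0, 0, 0, 0], [0, 0, 0, 0, 0], [0, 0, 0, 0, 0]]]'

```text
time: 6.55
tool_pos: [0.4795, -0.0923, 0.0567]
tool_rot: [-0.0, 0.995, 0.097, 0.0]
contact_force: [-0.8, 3.3, 6.2]
gripper_width: 0.001
grasp_force: 2.8
```

>>> servo_tool --deltas '[[[0, 0, 0, -0.001, 0], [0, 0, 0.001, 0, 0], [0, -0.0005, 0.002, 0, 0], [0, 0, 0.002, 0, 0], [0, -0.0005, 0.002, 0, 0], [0, -0.0005, 0.002, 0, 0], [0, 0, 0, 0, 0], [0, 0, 0, 0, 0]]]'

```text
time: 7.35
tool_pos: [0.4794, -0.085, 0.0567]
tool_rot: [0.002, 0.995, 0.097, 0.002]
contact_force: [0.4, -1.7, 5.2]
gripper_width: -0.003
grasp_force: 2.8
```

>>> servo_tool --deltas '[[[0, -0.001, 0, -0.001, 0], [0, -0.0005, 0.002, 0, 0], [0, 0, 0.002, 0, 0], [0, -0.0005, 0.002, 0, 0], [0, -0.0005, 0.002, 0, 0], [0, 0, 0, 0, 0], [0, 0, 0, 0, 0], [0, 0, 0, 0, 0]]]'

```text
time: 8.15
tool_pos: [0.4775, -0.0777, 0.0564]
tool_rot: [0.003, 0.995, 0.097, 0.002]
contact_force: [0.4, -3.7, 6.6]
gripper_width: -0.002
grasp_force: 3.7
```

```bash
python3 - <<'E'
from h import *
s=manip.state();f=snap('wrist');pickle.dump(s,open('ws.pkl','wb'))
print(s['time'],s['tool_pos'],s['contact_force'])
cv2.imwrite('pics/w2.png',cv2.resize(f['pixels'][...,::-1],(800,600),interpolation=cv2.INTER_CUBIC))
E
```

```text
8.15 [ 0.47750798 -0.07767844  0.0563673 ] [ 0.44527437 -3.72095266  6.59604568]
```

View pics/w2.png

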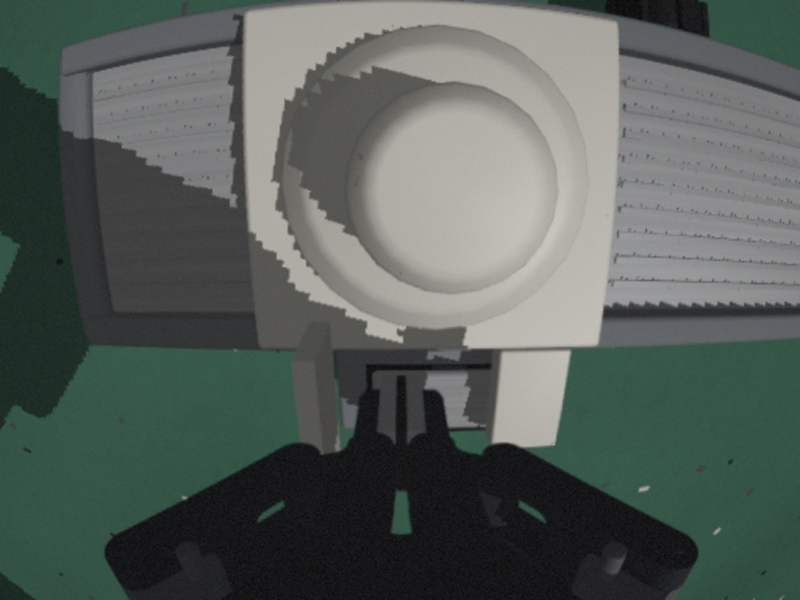

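The fingertips stand on the stop at (400,375). The wing at (300-335,325-450) is close to the left knuckle, and the tongue's leading edge is at x≈492.

```bash
python3 - <<'E'
from h import *
f=load('wrist');s=pickle.load(open('ws.pkl','rb'))
a=np.radians(11.06);xa=np.array([np.cos(a),np.sin(a)]);ya=np.array([-xa[1],xa[0]]);O=np.array([.5659,-.1287])
for n,u,v,z in[('lead in',496,350,.056),('lead out',488,442,.056),('tail',555,445,.056),('plate foot',258,346,.056),('wing top face',332,350,.084)]:
    w=wpt(f,s,(u+.5)*.64-.5,(v+.5)*.64-.5,z);d=w[:2]-O;print(n,(d@xa).round(4),(d@ya).round(4))
d=np.array(s['tool_pos'][:2])-O;print('tcp',d@xa,d@ya)
E
```

```text
lead in -0.0524 0.0375
lead out -0.0873 0.0372
tail -0.0903 0.0122
plate foot -0.0511 0.1121
wing top face -0.0396 0.0839
tcp -0.07696248244674431 0.06703077737784234
```

The guard is about 5 mm over the stop already. Pushing on with the stop held down.

>>> servo_tool --deltas '[[[0, -0.0005, 0.002, 0, 0], [0, -0.0005, 0.002, 0, 0], [0, 0, 0.002, 0, 0], [0, -0.0005, 0.002, 0, 0], [0, -0.0005, 0.002, 0, 0], [0, 0, 0, 0, 0], [0, 0, 0, 0, 0], [0, 0, 0, 0, 0]]]'

```text
time: 9.0
tool_pos: [0.4756, -0.0677, 0.0565]
tool_rot: [0.003, 0.995, 0.097, 0.002]
contact_force: [0.4, -3.7, 8.0]
gripper_width: 0.001
grasp_force: 3.9
```

>>> servo_tool --deltas '[[[0, 0, 0, 0.01, 0], [0, 0, 0, 0.01, 0], [0, -0.001, 0.005, 0, 0], [0, -0.001, 0.005, 0, 0], [0, -0.001, 0.005, 0, 0], [0, -0.001, 0.005, 0, 0], [0, -0.001, 0.005, 0, 0], [0, -0.001, 0.005, 0, 0]]]'

```text
time: 9.8
tool_pos: [0.4676, -0.0355, 0.0746]
tool_rot: [0.0, 0.995, 0.097, 0.001]
contact_force: [2.1, -4.2, 3.0]
gripper_width: -0.001
grasp_force: 2.5
```

>>> servo_tool --deltas '[[[0, -0.001, 0.004, 0, 0], [0, -0.001, 0.004, 0, 0], [0, -0.001, 0.004, 0, 0], [0, -0.001, 0.004, 0, 0], [0, -0.001, 0.004, 0, 0], [0, -0.001, 0.004, 0, 0], [0, 0, 0, 0, 0], [0, 0, 0, 0, 0]]]'

```text
time: 10.6
tool_pos: [0.4605, -0.0111, 0.0736]
tool_rot: [-0.001, 0.995, 0.097, -0.001]
contact_force: [1.2, -1.7, 0.8]
gripper_width: 0.002
grasp_force: 0.9
```

>>> servo_tool --deltas '[[[0, 0, 0.003, 0, 0], [0, 0, 0.003, 0, 0], [0, -0.0005, 0.002, 0, 0], [0, 0, 0.001, 0, 0], [0, 0, 0.001, 0, 0], [0, 0, 0, 0, 0], [0, 0, 0, 0, 0], [0, 0, 0, 0, 0]]]'

```text
time: 11.4
tool_pos: [0.4598, -0.0021, 0.0736]
tool_rot: [0.0, 0.995, 0.097, -0.001]
contact_force: [-2.2, -4.1, -1.2]
gripper_width: -0.004
grasp_force: 2.2
```

>>> servo_tool --deltas '[[[0, 0, 0.001, 0, 0], [0, 0, 0.001, 0, 0], [0, 0, 0.001, 0, 0], [0, 0, 0, 0, 0], [0, 0, 0, 0, 0], [0, 0, 0, 0, 0], [0, 0, 0, 0, 0], [0, 0, 0, 0, 0]]]'

```text
time: 12.2
tool_pos: [0.4598, -0.0017, 0.0736]
tool_rot: [0.004, 0.995, 0.097, -0.002]
contact_force: [-2.2, -15.2, -1.5]
gripper_width: -0.001
grasp_force: 7.4
```

Home: travel from the stop contact is 75 mm, and the force rose to 15 N against the end stop. Backing off and lifting clear.

>>> servo_tool --deltas '[[[0, 0.001, -0.005, 0, 0], [0, 0.001, -0.005, 0, 0], [0, 0, 0, 0.01, 0], [0, 0, 0, 0.03, 0], [0, 0, 0, 0.04, 0], [0, -0.02, 0, 0.03, 0], [0, -0.03, 0, 0, 0], [0, -0.03, 0, 0, 0]]]'

```text
time: 13.0
tool_pos: [0.3829, -0.0083, 0.1869]
tool_rot: [0.0, 0.995, 0.097, 0.002]
contact_force: [-1.1, 0.2, 0.5]
gripper_width: 0.001
grasp_force: 0.0
```

>>> servo_tool --deltas '[[[0, -0.02, 0, 0, 0], [0, 0, 0, 0, 0], [0, 0, 0, 0, 0], [0, 0, 0, 0, 0], [0, 0, 0, 0, 0], [0, 0, 0, 0, 0], [0, 0, 0, 0, 0], [0, 0, 0, 0, 0]]]'

```text
time: 13.8
tool_pos: [0.3628, -0.0087, 0.1842]
tool_rot: [-0.0, 0.995, 0.097, -0.0]
contact_force: [0.3, 0.8, -0.3]
gripper_width: 0.003
grasp_force: 0.0
```

```bash
python3 - <<'E'
from h import *
s=manip.state();f=snap('wrist');pickle.dump(s,open('ws.pkl','wb'))
print(s['time'],s['tool_pos'],s['contact_force'])
cv2.imwrite('pics/w3.png',cv2.resize(f['pixels'][...,::-1],(800,600),interpolation=cv2.INTER_CUBIC))
E
```

```text
13.8 [ 0.36281283 -0.00868659  0.18416886] [ 0.2982349   0.75853922 -0.30823346]
```

View pics/w3.png

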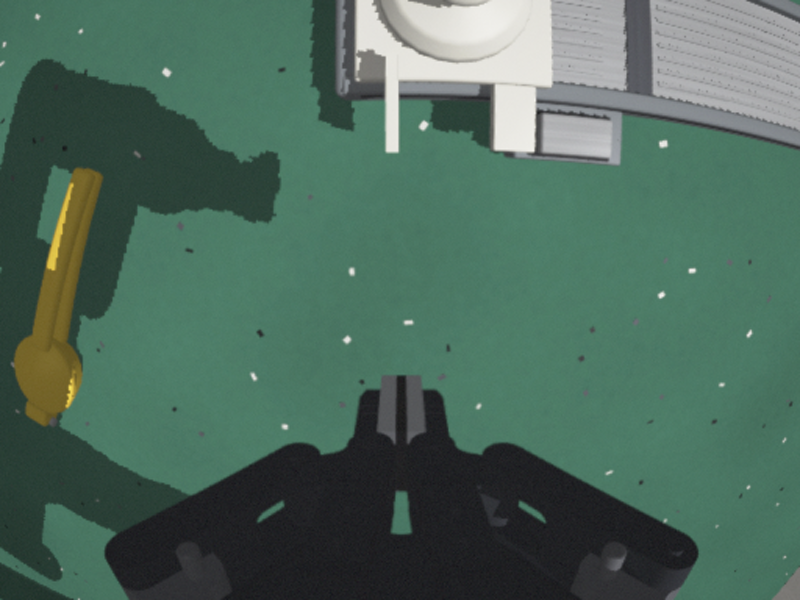

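The tongue at (492-535) is past the stop button (538-613,135), and the hand is clear. Checking by depth that the button is up.

```bash
python3 - <<'E'
from h import *
from scipy.spatial.transform import Rotation as Ro
f=load('wrist');s=pickle.load(open('ws.pkl','rb'));T=np.array(f['T_tool_cam']);q=s['tool_rot'];R=Ro.from_quat([q[1],q[2],q[3],q[0]]).as_matrix()
O=np.array([.5659,-.1287]);a=np.radians(11.06)
for n,u,v in[('stop',575,135),('stop',590,130),('stop near tongue',548,132),('housing',616,140),('tongue',512,120),('tongue lead',494,120),('tongue tail',533,120)]:
    u,v=int(u*.64),int(v*.64);x=u-f['cx'];y=v-f['cy'];r=np.hypot(x,y);t=r/f['fx']
    d=np.array([np.sin(t)*x/r,np.sin(t)*y/r,np.cos(t)]);d=d/d[2]*f['z_map'][v,u]
    w=R@(T[:3,:3]@d+T[:3,3])+s['tool_pos'];e=w[:2]-O
    print(n,w.round(4),(-np.sin(a)*e[0]+np.cos(a)*e[1]).round(4))
E
```

```text
stop [ 0.4784 -0.0887  0.0512] 0.0561
stop [ 0.4841 -0.098   0.048 ] 0.0458
stop near tongue [ 0.4755 -0.0717  0.0506] 0.0733
housing [0.445  0.0075 0.3133] 0.1569
tongue [ 0.4763 -0.0482  0.0563] 0.0962
tongue lead [ 0.474  -0.0389  0.0556] 0.1058
tongue tail [ 0.4796 -0.0604  0.0565] 0.0836
```

The button top is at about 50 mm, so it has sprung up. The tongue's leading edge is at about 0.106, so the guard is home.

```bash
python3 -c "
from plant import manip
print(manip.job_done())"
```

```text
the job is handed in; nothing more can be done
None
```

The guard is fully home at the foot of the slicer, the stop has sprung up again behind it, the hand is clear of everything, and the job was handed in at about 14 s of the allowed 38 s.

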